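# Load the blow-off tray and set its air valve

## Task

Get the blow-off station ready: by its black roller handle, tip the hinged steel cup until all four salvaged parts have dropped into the aluminium tray, then swing the cup back fully upright. Next take the black crank grip on the red air wheel, screw the valve fully shut against its stop (clockwise seen from above), then open it again by exactly two full turns, and finish while still gripping the crank grip, holding the wheel still there. Leave the other things on the bench where they are.

Things in the scene. Friction and masses are not known exactly. Their poses are not given: they have to be found in the camera images.
- station: Fixed blow-off station: open aluminium tray 200 x 150 mm, walls 4 mm, rim 52 mm and floor 10 mm above the bench, with two 161 mm posts at y = +-81 mm. Origin on the bench straight below the cup's hinge; the tray spans x -40 to +160 mm, y -75 to +75 mm. x points from the handle side to the side the cup tips towards, z up; a copper air bar runs along the far edge.
- cup (a joint): Round steel cup between the posts: open top, mouth 88 mm, bottom 72 mm, 85 mm high, wall 4 mm. Its level hinge lies 145 mm above the station's origin, along the station's y. 0 rad = upright at its stop; grows as it tips towards station +x; end stop 2.3. The stiff hinge (0.1 N m) keeps the cup where it is left. Beyond about 2.0 rad the parts slide out into the tray.
- cup_handle (a point): Centre of the cup's black handle: a level roller along the station's y, 24 mm in diameter, 40 mm long, flat ends, on an 8 mm stem. With the cup upright it is 91 mm towards station -x from the hinge and 42 mm above it (187 mm above the bench); it swings on a 100 mm arc over the top of the hinge. It spins freely on its own pin, so it can be pinched by its ends and led along without turning the hand.
- part0_center (a point): Orange round capacitor, about 17 mm across and 16 to 18 mm high, 10 to 20 g, one of the four salvaged parts that lie loose in the steel cup at the start; the point is its centre
- part1_center (a point): Yellow relay block, about 17 mm across and 16 to 18 mm high, 10 to 20 g, one of the four salvaged parts that lie loose in the steel cup at the start; the point is its centre
- part2_center (a point): White relay block, about 17 mm across and 16 to 18 mm high, 10 to 20 g, one of the four salvaged parts that lie loose in the steel cup at the start; the point is its centre
- part3_center (a point): Blue round capacitor, about 17 mm across and 16 to 18 mm high, 10 to 20 g, one of the four salvaged parts that lie loose in the steel cup at the start; the point is its centre
- valve: Air valve, fixed to the bench: dark foot plate 100 x 85 mm, brass body, copper pipe stubs along y. Origin on the bench, on the stem axis (vertical). A white mark on the plate lies towards +x.
- wheel_center (a point): Centre of the red hand wheel, on the stem axis, 97 mm above the bench. The wheel lies level; its rim is 12 mm thick on a circle of 45 mm radius (102 mm over all).
- wheel (a joint): Turn of the red wheel in rad (one turn = 6.283): 0 = fully shut, against a hard stop; grows counter-clockwise seen from above (opening), range 0 to 20; 2.5 to 8 at the start. At 0 the crank grip stands on the valve's +x side, over the white mark. Turning takes about 0.1 N m; the wheel stays where it is left.
- grip_center (a point): Centre of the black upright crank grip on the wheel's rim: vertical cylinder, 18 mm in diameter, 46 mm long, 45 mm from the stem axis, centre 127 mm and top 150 mm above the bench. It spins freely on its own pin, so it can be held from above and led round in circles without turning the hand.
- spool_center (a point): Bystander: white-flanged spool of solder, 56 mm in diameter, 38 mm high, upright; its centre.
- jar_center (a point): Bystander: amber jar with a black cap, 42 mm in diameter, 50 mm high; its centre.
- pcb_a_center (a point): Bystander: loose green circuit board about 75 x 50 mm, flat, up to 15 mm high; its centre.
- pcb_b_center (a point): Bystander: loose green circuit board about 65 x 55 mm, flat, up to 15 mm high; its centre.
- pcb_c_center (a point): Bystander: loose green circuit board about 70 x 50 mm, flat, up to 15 mm high; its centre.
- screwdriver_grip (a point): Bystander: screwdriver with a green handle, 170 mm long, 26 mm thick, lying; a point in its handle.
- brush_grip (a point): Bystander: flat brush with a wooden handle, 170 mm long, 42 mm wide, 20 mm high, lying; a point in its handle.
- crank_grip: The same black crank grip again: this origin lies at its foot on the wheel's rim, 104 mm above the bench, z up along the grip; it spins freely about z.
There are look-alikes about, which are no part of the job. Of the things that look like the valve, the smallest one is meant.

How it is judged (in metres and radians):
On the way, in this order (a step that is already met when the one before it is completed fails the run):
1. the cup is tipped over and all four parts lie in the tray (value of joint cup above 1.5 rad and x of part0_center in the frame of station between -0.035 and 0.155 m and y of part0_center in the frame of station between -0.07 and 0.07 m and z of each of part0_center, part1_center, part2_center, part3_center in the frame of station below 0.05 m and x of part1_center in the frame of station between -0.035 and 0.155 m and y of part1_center in the frame of station between -0.07 and 0.07 m and x of part2_center in the frame of station between -0.035 and 0.155 m and y of part2_center in the frame of station between -0.07 and 0.07 m and x of part3_center in the frame of station between -0.035 and 0.155 m and y of part3_center in the frame of station between -0.07 and 0.07 m), for 0.2 s.
2. the cup is back upright (value of joint cup below 0.12 rad), for 0.1 s.
3. the valve is screwed shut against its stop (value of joint wheel below 0.08 rad), for 0.1 s.
At the end, for the whole second after the job is handed in: The wheel stands two full turns (12.566 rad, within 0.2 rad) open from its stop and is still, the fingers grip the crank grip (over 2 N, grasp point within 35 mm of the grip's centre), the cup is upright (within 0.12 rad), and all four parts lie in the tray (value of joint wheel between 12.366 and 12.766 rad and velocity of joint wheel between -0.1 and 0.1 rad/s and contact force between the fingers and crank_grip above 2 N and distance between the grasp point and grip_center below 0.035 m and value of joint cup below 0.12 rad and x of part0_center in the frame of station between -0.035 and 0.155 m and y of part0_center in the frame of station between -0.07 and 0.07 m and z of each of part0_center, part1_center, part2_center, part3_center in the frame of station below 0.05 m and x of part1_center in the frame of station between -0.035 and 0.155 m and y of part1_center in the frame of station between -0.07 and 0.07 m and x of part2_center in the frame of station between -0.035 and 0.155 m and y of part2_center in the frame of station between -0.07 and 0.07 m and x of part3_center in the frame of station between -0.035 and 0.155 m and y of part3_center in the frame of station between -0.07 and 0.07 m); the arm keeps its last pose, push and grip.
It fails at once if a bystander on the bench is pushed more than 30 mm from its place (distance of any of spool_center, jar_center, pcb_a_center, pcb_b_center, pcb_c_center, screwdriver_grip, brush_grip from where it was at the start of the episode above 0.03 m).
It also fails if it takes over 72 s, if anything falls off the work surface, if the arm or the gripper's body presses on something with over 40 N, if the wrist force passes 120 N, or if a joint passes its speed limit or range.

## Robot

A 6-joint arm with a two-finger parallel gripper is mounted at the origin on the work surface. World frame = base frame: x ahead of the robot, y to its left, z up, the work surface at z = 0. Lengths are in mm, angles in rad, forces in N, time in s.
With the tool pointing down it reaches from about 275 to 1000 mm from the base axis. Payload 8.4 kg.
Tool frame: the origin (TCP) lies at the very end of the fingers, on their centre line; the grasp point (between the pads) lies 19 mm behind it; z points along the fingers, y is the direction in which the jaws open and shut (so a half turn about z gives the same grasp; the last joint's range is limited). The gripper opens to 85 mm and grips with 20 to 120 N. Pads are 22 mm wide; open, the fingers measure 114 mm over their backs; the gripper's body (76 mm by 85 mm) begins 54 mm behind the grasp point. The pads swing forward as they close: fully open they stand 13 mm farther back than shut.
Start: joints at [1.316, 0.353, 1.633, -0, 1.155, -0.002], TCP at [156.321, 605.138, 231.281] pointing down, gripper open.
Joint ranges: [-2.63, 2.63], [-0.92, 2.1], [0.06, 2.66], [-1.3, 4.44], [0, 2.69], [-3.02, 3.02]. Speed limits (rad/s): [2.22, 2.22, 2.79, 3.14, 3.14, 3.14].

## Interface

Orientations are given as [roll, pitch, yaw] about the fixed x, y, z axes, in that order (R = Rz(yaw) Ry(pitch) Rx(roll)).
In Python, from rig import readout, grab_frame, calibration, r gives the robot as it stands. The module is installed in compiled form; this text tells all that it offers.
- The arm moves only by the tool play_rows, never from a script. Its argument "rows" is a list of rows, each a list of 3 entries, a list of its own where there are three numbers: the closure in counts, from 0 (fully open) to 255 (shut), then the shift along the tool's x, y, z in cm, then the turn, a rotation vector about the tool's x, y, z in rad. In form: [[gripper, [dx, dy, dz], [rx, ry, rz]], ...]. A call has 1 to 12 rows; each row is the pose to reach, as a shift and turn from the pose commanded when the call began, along the tool's axes at that moment; what a row does not reach only later rows make up. A row lasts 1/12 s, in which the tool goes at most 41.7 mm and 7.16 degrees, less where a joint would pass 70% of its speed; a pose out of reach is approached as far as the arm can. A call with a gripper value outside its range is refused whole. The fingers move at their own pace and stop on an object; "squeeze" is the grip in N (left out, the last holds). Time passes only in rows, so rows that repeat a pose let the fingers close. It gives the time, the measured TCP pose, the force and the opening at its end, in the units of the state.
- readout.sense(): the state, without advancing time (a new reading comes with each control period).
- grab_frame(name): name is "scene" or "top"; returns (picture, depth): 480x640x3 uint8, red, green, blue; 480x640 float32, mm along the optical axis (not along the pixel's ray), 0 where there is no reading.
- calibration(name): a dict with "vfov" (degrees; the focal length in pixels is half the picture's height over the tangent of half this angle, whatever the lens; pixels are square), "cx", "cy" (the principal point, pixels), "cam_to_world" (4x4, takes a point from camera to world coordinates). Camera axes: x right, y down, z forward; pixel columns grow to the right and rows downward; lengths in mm; the calibration is good to about 2 mm. A picture is of the moment at which its call begins. calibration takes no time and is no camera call.
- r.sign_off(): hands the job in, once; it reports no verdict.
The state is a dict: "clock": time; "qpos": joint angles; "qvel": joint speeds; "joint_efforts": joint torques, N m; "eef_pos": TCP position; "tcp_rot": TCP orientation; "contact_force": force on the tool from outside, world axes, zero at the start; "wrist_torque": the same for the moment, N m; "opening": opening from 0.0 (shut) to 1.0 (fully open).
Only numpy, scipy, OpenCV 4.12 (cv2) and the standard library are available. Lean on these libraries where they do the work, as an engineer would, in place of code of your own. Each camera call takes 0.05 s, during which the arm holds its last target.

## Working session

There is one attempt and no reset: what is moved stays moved. The work goes in short steps, Python scripts to look and compute and a tool call to move; the robot and the scene stay as the last step left them, time stands still between calls to the robot, and variables do not carry over. Pictures are saved under pics/ and viewed, and the job is handed in when it is done.

Besides the shell and the picture viewer there is one more tool, called after "Request:" as name([rows], argument=value, ...), one row to a line, values as JSON. play_rows: Moves the arm, as the interface text tells. Its arguments: {"type":"object","properties":{"rows":{"type":"array"},"squeeze":{"type":"number"}},"required":["rows"]}

```bash
mkdir -p pics; ls; python3 - <<'E'
from rig import readout, grab_frame, calibration, r
import cv2,numpy as np
print(readout.sense())
for n in("scene","top"):
    p,d=grab_frame(n); cv2.imwrite(f"pics/{n}0.png",p[:,:,::-1]); np.save(f"{n}0_d.npy",d)
    c=calibration(n); print(n,c)
E
```

```text
pics
{'clock': 0.0, 'qpos': array([ 1.31557988e+00,  3.53636721e-01,  1.63415098e+00,  1.58305754e-05,
        1.15521408e+00, -2.41726074e-03]), 'qvel': array([3.26203088e-04, 1.00429617e-03, 3.58908467e-04, 2.62354367e-05,
       1.19863797e-03, 1.06785619e-03]), 'joint_efforts': array([ 2.14698433e-03, -6.05237174e+01, -3.42072415e+01,  1.76456401e-04,
        9.32503841e-03, -4.22856954e-05]), 'eef_pos': array([156.20382319, 604.65915977, 230.56161742]), 'tcp_rot': array([-3.14018356e+00, -1.78802681e-05,  2.88878705e+00]), 'contact_force': array([ 0.74776857, -0.40785381, -0.05232331]), 'wrist_torque': array([0.06844021, 0.02887999, 0.04034395]), 'opening': 1.0014439965271595}
scene {'vfov': 44.67375320172884, 'cx': 318.5415901620577, 'cy': 233.69528707167532, 'cam_to_world': array([[-5.03546491e-01,  4.64753096e-01, -7.28316889e-01,
         1.58049396e+03],
       [ 8.63879065e-01,  2.58739929e-01, -4.32165027e-01,
         6.78145822e+02],
       [-1.24053740e-02, -8.46792896e-01, -5.31778053e-01,
         9.56231241e+02],
       [ 0.00000000e+00,  0.00000000e+00,  0.00000000e+00,
         1.00000000e+00]])}
top {'vfov': 52.17316396139972, 'cx': 314.6031031426552, 'cy': 235.56290130094462, 'cam_to_world': array([[ 2.60673552e-02, -9.87718812e-01,  1.54052075e-01,
         3.12957840e+02],
       [-9.99125373e-01, -3.07823898e-02, -2.83007520e-02,
         2.09796432e+01],
       [ 3.26952761e-02, -1.53179611e-01, -9.87657342e-01,
         1.26691629e+03],
       [ 0.00000000e+00,  0.00000000e+00,  0.00000000e+00,
         1.00000000e+00]])}
```

View pics/scene0.png

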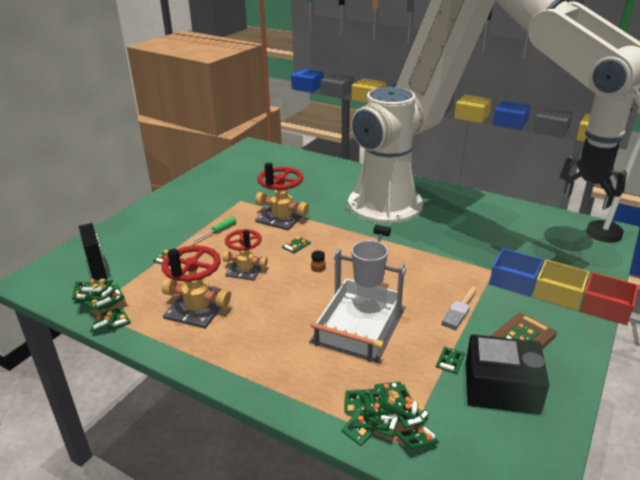

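View pics/top0.png

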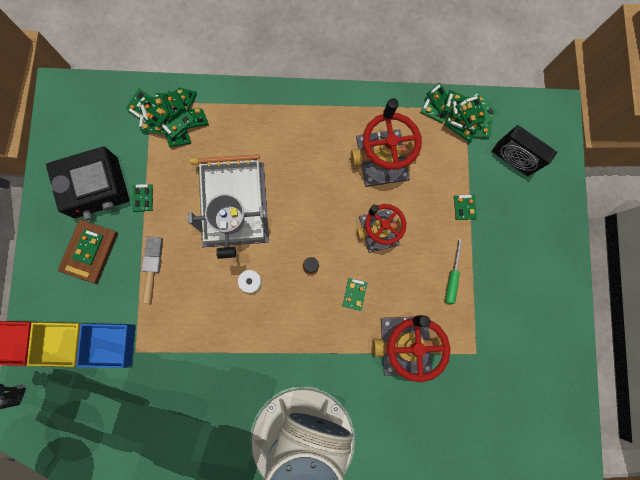

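The scene shows three red-wheel valves, in top pixels: A (390,145), B (383,225) and C (415,348). B has the smallest wheel. The scene-view equivalents are (195,285), (243,255) and (280,190). There is only one cup, at top (224,213), with its black handle at (226,253). The spool stands right by the handle at (249,281). Next I'll check B in a close crop and measure.

```bash
cat > h.py <<'E'
import numpy as np,cv2
from rig import readout, grab_frame, calibration, r
def cam(n):
    c=calibration(n); f=240/np.tan(np.radians(c['vfov']/2)); return c,f,np.array(c['cam_to_world'])
def ray(n,u,v):
    c,f,T=cam(n); d=np.array([(u-c['cx'])/f,(v-c['cy'])/f,1.0]); return T[:3,3],T[:3,:3]@d
def plane(n,u,v,z):
    o,d=ray(n,u,v); return o+d*(z-o[2])/d[2]
def cloud(n,d):
    c,f,T=cam(n); v,u=np.mgrid[:480,:640]; P=np.stack([(u-c['cx'])/f*d,(v-c['cy'])/f*d,d],-1)
    return P@T[:3,:3].T+T[:3,3]
def proj(n,p):
    c,f,T=cam(n); q=T[:3,:3].T@(np.asarray(p,float)-T[:3,3]); return np.array([c['cx']+f*q[0]/q[2],c['cy']+f*q[1]/q[2]])
def tri(u1,u2):
    o1,d1=ray('top',*u1);o2,d2=ray('scene',*u2)
    A=np.stack([d1,-d2],1); s=np.linalg.lstsq(A,o2-o1,rcond=None)[0]
    a=o1+d1*s[0];b=o2+d2*s[1]; return (a+b)/2,np.linalg.norm(a-b)
E
python3 - <<'E'
from h import *
t=cv2.imread('pics/top0.png'); s=cv2.imread('pics/scene0.png')
a=cv2.resize(t[185:275,340:430],(390,390),interpolation=cv2.INTER_CUBIC)
b=cv2.resize(s[220:290,210:280],(390,390),interpolation=cv2.INTER_CUBIC)
cv2.imwrite('pics/c1.png',np.hstack([a,b]))
a=cv2.resize(t[150:300,180:280],(400,600),interpolation=cv2.INTER_CUBIC)
b=cv2.resize(s[220:360,305:411],(400,530),interpolation=cv2.INTER_CUBIC)
b=cv2.copyMakeBorder(b,0,70,0,0,cv2.BORDER_CONSTANT)
cv2.imwrite('pics/c2.png',np.hstack([a,b]))
hsv=cv2.cvtColor(t,cv2.COLOR_BGR2HSV); d=np.load('top0_d.npy'); P=cloud('top',d)
red=((hsv[...,0]<6)|(hsv[...,0]>174))&(hsv[...,1]>150)&(hsv[...,2]>80)
n,l,st,ce=cv2.connectedComponentsWithStats(red.astype(np.uint8))
for i in range(1,n):
    if st[i,4]>150:
        m=l==i; c=cv2.findContours(m.astype(np.uint8),0,2)[0]; c=max(c,key=cv2.contourArea)
        print(st[i],'ellipse',cv2.fitEllipse(c),'z',np.median(P[m][:,2]))
E
```

```text
[ 363  113   58   56 1403] ellipse ((391.6983337402344, 141.8330535888672), (52.22336959838867, 55.66949462890625), 102.02728271484375) z 144.15828484049553
[365 204  41  41 665] ellipse ((386.5666198730469, 224.5840301513672), (37.47403335571289, 38.266231536865234), 83.12425231933594) z 100.93060168904503
[ 387  318   63   64 1654] ellipse ((418.45892333984375, 351.41351318359375), (58.565589904785156, 60.85945510864258), 128.0692901611328) z 144.03829867293257
[   0  321   31   45 1252] ellipse ((12.938776016235352, 342.1639099121094), (34.867305755615234, 54.64317321777344), 7.265092372894287) z 4.346748345740366
```

View pics/c1.png

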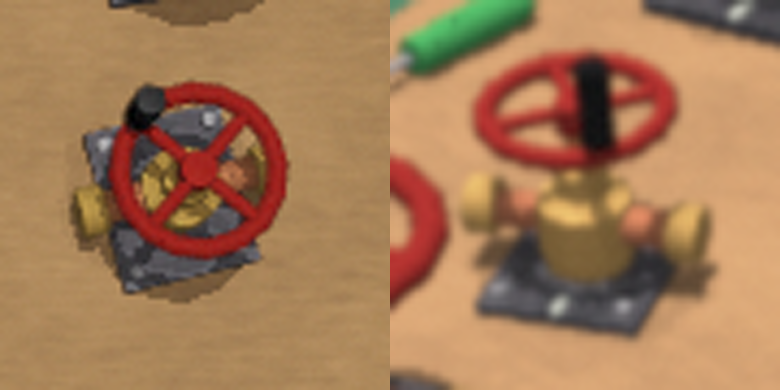

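View pics/c2.png

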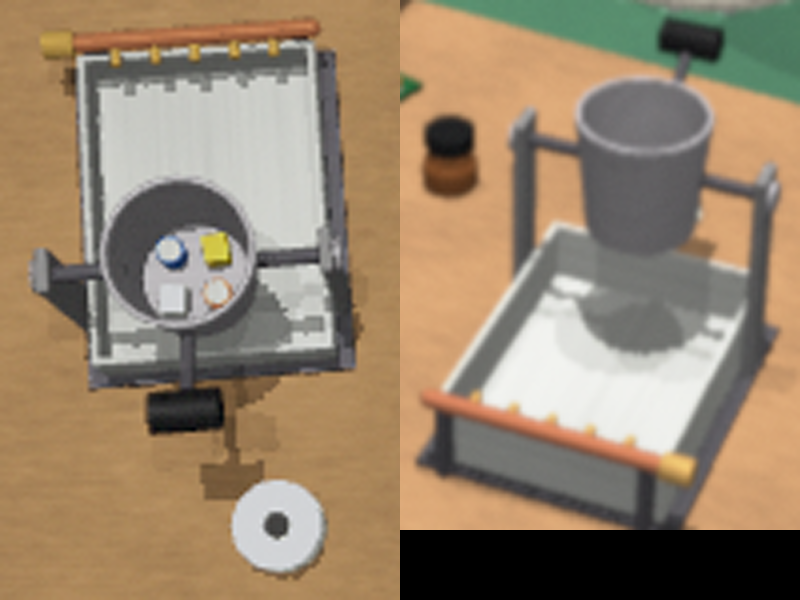

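Crop 1 confirms valve B: its wheel is at z≈101 and its rim is about 100 mm, while the others sit at z≈144. Its crank grip is at top (374,209), and the white mark on its foot shows at scene (240,275). Crop 2 shows the cup with four parts, the roller handle at top ≈(226,252), and the spool standing at (249,281). Next come the 3D measurements.

```bash
python3 - <<'E'
from h import *
t=cv2.imread('pics/top0.png'); s=cv2.imread('pics/scene0.png')
Pt=cloud('top',np.load('top0_d.npy'));Ps=cloud('scene',np.load('scene0_d.npy'))
np.set_printoptions(precision=1,suppress=True)
def blob(img,roi,thr):
    x0,y0,x1,y1=roi; g=img[y0:y1,x0:x1].max(2)<thr
    n,l,st,ce=cv2.connectedComponentsWithStats(g.astype(np.uint8)); i=1+np.argmax(st[1:,4])
    m=np.zeros(img.shape[:2],bool); m[y0:y1,x0:x1]=l==i
    c=max(cv2.findContours(m.astype(np.uint8),0,2)[0],key=cv2.contourArea)
    return m,cv2.minAreaRect(c),(ce[i]+[x0,y0])
for nm,img,P,roi,k in (('handle',t,Pt,(212,242,240,262),'top'),('handle',s,Ps,(365,220,398,240),'scene'),('grip',t,Pt,(364,200,382,220),'top'),('grip',s,Ps,(236,226,256,252),'scene')):
    m,rc,ce=blob(img,roi,45); q=P[m]
    print(nm,k,m.sum(),rc,ce,'pts med',np.median(q,0),'min',np.percentile(q,3,0),'max',np.percentile(q,97,0))
    if nm=='handle': print(' plane187',plane(k,*rc[0],187), [plane(k,*c,187)for c in cv2.boxPoints(rc)])
    else: print(' plane127',plane(k,*rc[0],127))
# wheel
print('wheel c',plane('top',386.57,224.58,98))
print('mark',plane('scene',240.2,275.1,8))
# cloud-based: wheel B centre by circle from reddish points
hsv=cv2.cvtColor(t,cv2.COLOR_BGR2HSV)
# post tops: points near z 161
for y0,y1,x0,x1 in((205,235,180,205),(200,235,255,275)):
    q=Pt[y0:y1,x0:x1].reshape(-1,3); q=q[(q[:,2]>140)&(q[:,2]<170)]
    print('post',len(q),np.median(q,0),q.max(0),q.min(0))
# cup rim
q=Pt[190:240,200:250].reshape(-1,3); q=q[(q[:,2]>180)&(q[:,2]<205)]; print('rim',len(q),np.percentile(q,[1,50,99],axis=0))
c,rad=cv2.minEnclosingCircle(q[:,:2].astype(np.float32)); print(c,rad)
# bystanders
for nm,u,v,z in(('spool',249,281,38),('jar',311,265,50),('pcb',355,293,5),('sd',453,288,20),('pcb2',466,207,5),('pcbl',143,197,5),('brush',150,285,15)):
    print(nm,plane('top',u,v,z))
for u,v,z in((391,110,150),(386,225,150)): print(plane('top',u,v,z))
E
```

```text
handle top 134 ((226.0, 252.0), (10.0, 18.0), 90.0) [226.6 252.2] pts med [435.4 181.4 195.4] min [426.8 165.1 188.4] max [449.2 200.  199.2]
 plane187 [438.6 184.5 187. ] [array([449.1, 204.9, 187. ]), array([450.3, 165.4, 187. ]), array([428.1, 164.2, 187. ]), array([427. , 203.6, 187. ])]
handle scene 77 ((381.5135192871094, 230.91893005371094), (15.124707221984863, 6.247161388397217), 9.462321281433105) [381.5 231.3] pts med [447.  186.9 191.1] min [440.3 168.6 183.9] max [453.3 203.8 197.9]
 plane187 [439.5 183.4 187. ] [array([456.9, 169.9, 187. ]), array([429.2, 159.4, 187. ]), array([421.9, 197.1, 187. ]), array([449.5, 206.9, 187. ])]
grip top 31 ((371.8970031738281, 211.83822631835938), (6.173949241638184, 5.65945291519165), 30.963754653930664) [371.7 211.7] pts med [ 550.9 -145.   132. ] min [ 549.  -153.   108.7] max [ 555.8 -140.1  151.5]
 plane127 [ 552.2 -146.7  127. ]
grip scene 65 ((246.3310546875, 238.97242736816406), (14.28382396697998, 4.318365573883057), 85.2363510131836) [246.3 238.7] pts med [ 564.1 -145.5  132.9] min [ 558.8 -152.7  108.8] max [ 568.5 -140.5  151.1]
 plane127 [ 560.1 -149.1  127. ]
wheel c [ 527.8 -187.    98. ]
mark [ 571.7 -173.     8. ]
post 119 [519.9 271.3 151.3] [531.2 283.6 164.1] [506.5 244.4 141.1]
post 82 [535.5 113.9 154.8] [548.2 128.5 166.1] [523.4 105.1 141.3]
rim 228 [[485.5 151.6 180.1]
 [528.6 196.5 183.5]
 [570.4 236.6 188.6]]
(528.2432861328125, 194.43321228027344) 43.86684036254883
spool [385.  146.2  38. ]
jar [428.3  -6.9  50. ]
pcb [ 363.9 -122.8    5. ]
sd [ 382.8 -372.2   20. ]
pcb2 [ 599.1 -415.6    5. ]
pcbl [597.6 435.1   5. ]
brush [369.4 396.4  15. ]
[ 799.7 -187.6  150. ]
[ 517.2 -176.5  150. ]
```

```bash
cat >> h.py <<'E'
def R(psi):
    c,s=np.cos(psi),np.sin(psi); return np.array([[c,s,0],[s,-c,0],[0,0,-1.]])  # columns x,y,z of a tool pointing down
def todelta(cmd,psi,target):  # cm in tool axes
    return R(psi).T@(np.asarray(target,float)-np.asarray(cmd,float))/10
E
python3 - <<'E'
from h import *
np.set_printoptions(precision=2,suppress=True)
t=cv2.imread('pics/top0.png'); hsv=cv2.cvtColor(t,cv2.COLOR_BGR2HSV); Pt=cloud('top',np.load('top0_d.npy'))
m=np.zeros((480,640),bool); m[150:168,190:268]=1
q=Pt[m&(hsv[...,0]<18)&(hsv[...,1]>120)&(hsv[...,2]>90)]; q=q[q[:,2]>40]
v=cv2.fitLine(q[:,:2].astype(np.float32),cv2.DIST_HUBER,0,.01,.01).ravel(); print('bar',len(q),np.median(q,0),v,'yaw',np.arctan2(-v[0]*np.sign(v[1]),abs(v[1])))
print('grip tri',tri((371.9,211.8),(246.3,239)))
# grip top by depth
for k,img,roi in(('top',t,(364,200,382,220)),('scene',cv2.imread('pics/scene0.png'),(236,226,256,252))):
    P=cloud(k,np.load(k+'0_d.npy')); x0,y0,x1,y1=roi; mm=np.zeros((480,640),bool); mm[y0:y1,x0:x1]=img[y0:y1,x0:x1].max(2)<60
    g=P[mm&(P[...,2]>112)&(P[...,2]<155)]; print(k,len(g),np.percentile(g,[5,50,95],axis=0)); gt=g[g[:,2]>145]; print(len(gt),gt.mean(0))
# wheel rim 3D circle centre
red=((hsv[...,0]<6)|(hsv[...,0]>174))&(hsv[...,1]>150); mm=np.zeros((480,640),bool); mm[200:248,362:410]=1
q=Pt[mm&red&(Pt[...,2]>92)&(Pt[...,2]<108)]; print('rim',len(q),cv2.minEnclosingCircle(q[:,:2].astype(np.float32)),np.percentile(q,[1,99],axis=0))
for u,v in((391.7,141.8),(418.5,351.4)): print('others',plane('top',u,v,144))
print('move1',todelta([156.3,605.1,231.3],2.889,[438.5,184,255]))
E
```

```text
bar 291 [691.59 208.75  62.02] [  0.1   -0.99 691.52 210.39] yaw 0.101987205
grip tri (array([ 554.74, -149.88,  123.01]), np.float64(6.03905144771496))
top 49 [[ 549.26 -155.16  116.08]
 [ 553.96 -147.98  145.96]
 [ 562.04 -140.21  151.15]]
25 [ 557.11 -149.41  148.97]
scene 71 [[ 558.39 -153.25  113.55]
 [ 564.09 -145.86  133.46]
 [ 568.44 -141.14  151.39]]
15 [ 562.94 -146.15  149.89]
rim 667 ((529.8902587890625, -183.87698364257812), 50.32325744628906) [[ 481.84 -231.22   95.32]
 [ 575.91 -136.06  106.34]]
others [ 721.83 -190.54  144.  ]
others [ 231.43 -252.14  144.  ]
move1 [-37.85 -33.72  -2.37]
```

The measurements agree with the given sizes. Station yaw comes out at 0.10 from the bar, posts and handle. The handle is at (438.5,184,187), 90 mm from the hinge. The wheel centre is (529.5,-184.5), and the grip sits about 45 mm from it at 51°. Moving above the handle now.

Request:
play_rows([
  [0, [-9.5, -8.4, -2.4], [0, 0, -0.09]],
  [0, [-19, -17, -2.4], [0, 0, -0.18]],
  [0, [-28.5, -25.3, -2.4], [0, 0, -0.27]],
  [0, [-37.85, -33.7, -2.4], [0, 0, -0.354]],
  [0, [-37.85, -33.7, -2.4], [0, 0, -0.354]],
  [0, [-37.85, -33.7, -2.4], [0, 0, -0.354]],
  [0, [-37.85, -33.7, -2.4], [0, 0, -0.354]],
  [0, [-37.85, -33.7, -2.4], [0, 0, -0.354]],
  [0, [-37.85, -33.7, -2.4], [0, 0, -0.354]],
  [0, [-37.85, -33.7, -2.4], [0, 0, -0.354]],
  [0, [-37.85, -33.7, -2.4], [0, 0, -0.354]],
  [0, [-37.85, -33.7, -2.4], [0, 0, -0.354]],
], squeeze=50)

```text
clock: 1.1
eef_pos: [434.7, 188.7, 255.1]
tcp_rot: [3.142, 0.0, -3.04]
contact_force: [1.3, 0.0, -0.5]
opening: 1.001
```

Request:
play_rows([
  [0, [0, 0, 0], [0, 0, 0]],
  [0, [0, 0, 0], [0, 0, 0]],
  [0, [0, 0, 0], [0, 0, 0]],
])

```text
clock: 1.35
eef_pos: [433.8, 190.6, 254.8]
tcp_rot: [3.141, -0.001, -3.042]
contact_force: [-0.9, 0.1, -0.4]
opening: 0.996
```

```bash
python3 - <<'E'
from h import *
print(readout.sense()); p,d=grab_frame('top'); s,_=grab_frame('scene')
a=cv2.resize(p[190:290,170:280],(440,400)); b=cv2.resize(s[180:290,320:430],(360,400-40))
b=cv2.copyMakeBorder(b,0,40,0,0,cv2.BORDER_CONSTANT)
cv2.imwrite('pics/m1.png',np.hstack([a,b])[:,:,::-1])
E
```

```text
{'clock': 1.35, 'qpos': array([ 4.10472595e-01,  9.00543572e-02,  1.91802443e+00,  5.41660517e-04,
        1.13422650e+00, -1.26040059e+00]), 'qvel': array([ 3.59790910e-02, -1.62608381e-03,  1.92999488e-03, -1.28990206e-06,
        1.31678255e-03,  7.40822997e-04]), 'joint_efforts': array([-1.73218656e+00, -4.06235611e+01, -3.40419388e+01, -1.23572149e-01,
       -2.25006865e-02, -5.90198021e-02]), 'eef_pos': array([433.83395357, 190.62092762, 254.77684017]), 'tcp_rot': array([ 3.14134309e+00, -8.28513795e-04, -3.04174490e+00]), 'contact_force': array([-0.89287991,  0.05076456, -0.37062783]), 'wrist_torque': array([ 0.00839299, -0.01586179,  0.01188658]), 'opening': 0.9962685668748027}
```

View pics/m1.png

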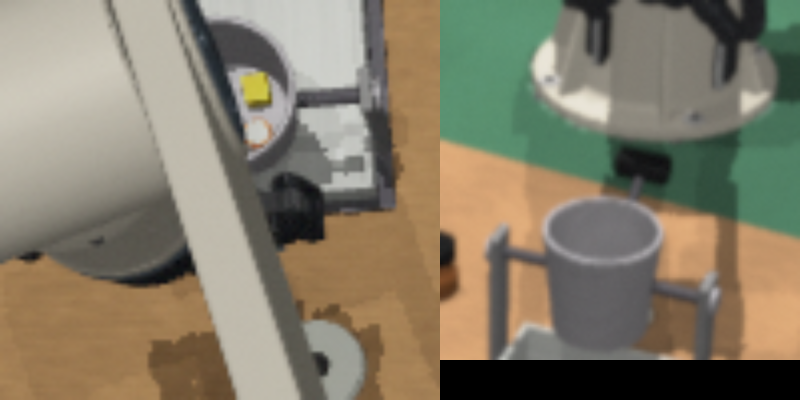

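Request:
play_rows([
  [0, [0, 0, 0], [0, 0, 0]],
  [0, [0, 0, 0], [0, 0, 0]],
  [0, [0, 0, 0], [0, 0, 0]],
])

```text
clock: 1.7
eef_pos: [433.7, 191.5, 255.0]
tcp_rot: [3.142, -0.0, -3.039]
contact_force: [-0.0, 1.1, -0.1]
opening: 1.003
```

Request:
play_rows([
  [0, [-0.4, -0.75, 0], [0, 0, 0]],
  [0, [-0.4, -0.75, 1.5], [0, 0, 0]],
  [0, [-0.4, -0.75, 3], [0, 0, 0]],
  [0, [-0.4, -0.75, 4.5], [0, 0, 0]],
  [0, [-0.4, -0.75, 4.5], [0, 0, 0]],
  [0, [-0.4, -0.75, 4.5], [0, 0, 0]],
  [0, [-0.4, -0.75, 4.5], [0, 0, 0]],
])

```text
clock: 2.28
eef_pos: [439.4, 183.7, 210.8]
tcp_rot: [3.141, 0.001, -3.04]
contact_force: [0.2, -0.2, 0.1]
opening: 1.004
```

```bash
python3 - <<'E'
from h import *
print({k:v for k,v in readout.sense().items() if k in('eef_pos','tcp_rot','contact_force')}); s,_=grab_frame('scene')
b=cv2.resize(s[140:290,320:450],(520,600),interpolation=cv2.INTER_CUBIC)
cv2.imwrite('pics/m2.png',b[:,:,::-1]); print(readout.sense()['eef_pos'])
for z in (187,): print(proj('scene',[438.5,184,187]),proj('scene',[438.5,184,210]))
E
```

```text
{'eef_pos': array([439.36772554, 183.6820883 , 210.75206005]), 'tcp_rot': array([ 3.14145518e+00,  6.38498746e-04, -3.04027586e+00]), 'contact_force': array([ 0.22428014, -0.15324911,  0.10855568])}
[439.53749319 183.77149399 210.97667556]
[381.88164819 230.79514249] [382.30328256 222.88195946]
```

View pics/m2.png

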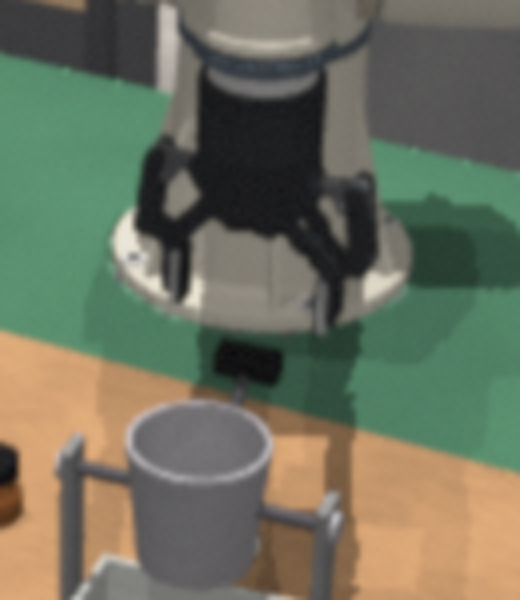

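The handle (crop 249,362) sits centred between the fingertips (180 and 325). Descending and pinching its ends.

Request:
play_rows([
  [0, [0, 0, 1.5], [0, 0, 0]],
  [0, [0, 0, 3], [0, 0, 0]],
  [0, [0, 0, 4.5], [0, 0, 0]],
  [0, [0, 0, 4.5], [0, 0, 0]],
  [80, [0, 0, 4.5], [0, 0, 0]],
  [100, [0, 0, 4.5], [0, 0, 0]],
  [120, [0, 0, 4.5], [0, 0, 0]],
  [140, [0, 0, 4.5], [0, 0, 0]],
  [255, [0, 0, 4.5], [0, 0, 0]],
  [255, [0, 0, 4.5], [0, 0, 0]],
  [255, [0, 0, 4.5], [0, 0, 0]],
  [255, [0, 0, 4.5], [0, 0, 0]],
], squeeze=50)

```text
clock: 3.33
eef_pos: [439.5, 183.6, 166.2]
tcp_rot: [-3.141, 0.002, -3.04]
contact_force: [-0.8, -1.1, 7.2]
opening: 0.462
```

```bash
python3 - <<'E'
from h import *
s,_=grab_frame('scene')
b=cv2.resize(s[140:290,320:450],(520,600),interpolation=cv2.INTER_CUBIC)
cv2.imwrite('pics/m3.png',b[:,:,::-1]); print(readout.sense())
E
```

```text
{'clock': 3.3833, 'qpos': array([ 3.92920615e-01,  2.01720017e-01,  2.00775726e+00, -6.99905920e-04,
        9.30552229e-01, -1.27897808e+00]), 'qvel': array([-1.01713089e-03, -5.74997916e-04, -3.94368171e-05, -1.39837591e-03,
        9.33734221e-04, -1.03059415e-03]), 'joint_efforts': array([  0.75538438, -41.22862816, -27.72979796,   0.52708626,
        -0.60202254,   0.06675925]), 'eef_pos': array([439.54729962, 183.59606018, 166.24222114]), 'tcp_rot': array([-3.14150414e+00,  1.65861350e-03, -3.04007253e+00]), 'contact_force': array([-0.99802964, -2.27851014,  7.8832206 ]), 'wrist_torque': array([-0.43082104,  0.12056647,  0.08595152]), 'opening': 0.4601913280751262}
```

View pics/m3.png

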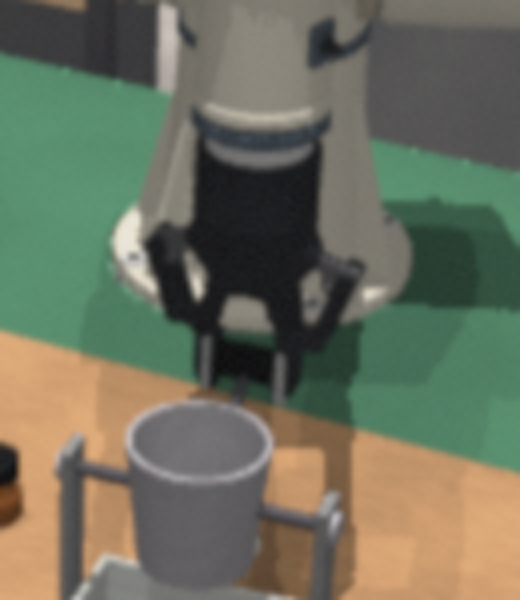

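The grip is on the roller: opening 0.46 is 39 mm, against a 40 mm roller. Next I work out the arc rows.

```bash
cat > arc.py <<'E'
import numpy as np,sys
a0=np.arctan2(42,91);a0=np.pi-a0;Rr=np.hypot(91,42)
def p(th): a=a0-th; return np.array([Rr*np.cos(a),Rr*np.sin(a)])
def rows(th0,ths):
    for t in ths:
        d=p(t)-p(th0); print(round(t,3),[round(-d[0]/10,2),0,round(-d[1]/10,2)])
E
python3 -c "
from arc import *
rows(0,[.04,.12,.22,.33,.45,.57,.69,.81,.93,1.03,1.09,1.1]);print();rows(1.1,[1.14,1.22,1.32,1.43,1.54,1.65,1.76,1.87,1.98,2.08,2.16,2.2])"
```

```text
0.04 [np.float64(-0.18), 0, np.float64(-0.36)]
0.12 [np.float64(-0.57), 0, np.float64(-1.06)]
0.22 [np.float64(-1.14), 0, np.float64(-1.88)]
0.33 [np.float64(-1.85), 0, np.float64(-2.72)]
0.45 [np.float64(-2.73), 0, np.float64(-3.54)]
0.57 [np.float64(-3.71), 0, np.float64(-4.25)]
0.69 [np.float64(-4.76), 0, np.float64(-4.83)]
0.81 [np.float64(-5.87), 0, np.float64(-5.29)]
0.93 [np.float64(-7.03), 0, np.float64(-5.61)]
1.03 [np.float64(-8.02), 0, np.float64(-5.76)]
1.09 [np.float64(-8.62), 0, np.float64(-5.81)]
1.1 [np.float64(-8.72), 0, np.float64(-5.82)]

1.14 [np.float64(-0.4), 0, np.float64(-0.01)]
1.22 [np.float64(-1.2), 0, np.float64(0.03)]
1.32 [np.float64(-2.19), 0, np.float64(0.16)]
1.43 [np.float64(-3.27), 0, np.float64(0.42)]
1.54 [np.float64(-4.3), 0, np.float64(0.79)]
1.65 [np.float64(-5.29), 0, np.float64(1.28)]
1.76 [np.float64(-6.22), 0, np.float64(1.87)]
1.87 [np.float64(-7.08), 0, np.float64(2.56)]
1.98 [np.float64(-7.86), 0, np.float64(3.34)]
2.08 [np.float64(-8.49), 0, np.float64(4.12)]
2.16 [np.float64(-8.93), 0, np.float64(4.78)]
2.2 [np.float64(-9.14), 0, np.float64(5.13)]
```

Request:
play_rows([
  [255, [-0.18, 0, -0.36], [0, 0, 0]],
  [255, [-0.57, 0, -1.06], [0, 0, 0]],
  [255, [-1.14, 0, -1.88], [0, 0, 0]],
  [255, [-1.85, 0, -2.72], [0, 0, 0]],
  [255, [-2.73, 0, -3.54], [0, 0, 0]],
  [255, [-3.71, 0, -4.25], [0, 0, 0]],
  [255, [-4.76, 0, -4.83], [0, 0, 0]],
  [255, [-5.87, 0, -5.29], [0, 0, 0]],
  [255, [-7.03, 0, -5.61], [0, 0, 0]],
  [255, [-8.02, 0, -5.76], [0, 0, 0]],
  [255, [-8.62, 0, -5.81], [0, 0, 0]],
  [255, [-8.72, 0, -5.82], [0, 0, 0]],
])

```text
clock: 4.38
eef_pos: [527.3, 193.0, 224.0]
tcp_rot: [3.141, 0.002, -3.041]
contact_force: [0.2, 2.6, 4.9]
opening: 0.461
```

```bash
python3 - <<'E'
from h import *
s,_=grab_frame('scene')
b=cv2.resize(s[140:290,320:450],(520,600),interpolation=cv2.INTER_CUBIC)
cv2.imwrite('pics/m4.png',b[:,:,::-1]); print(readout.sense())
E
```

```text
{'clock': 4.4333, 'qpos': array([ 3.48073130e-01,  2.60651112e-01,  1.78050759e+00,  3.64937351e-04,
        1.09838760e+00, -1.32382330e+00]), 'qvel': array([ 0.00188429, -0.01145216,  0.0216061 , -0.00155005, -0.00644638,
        0.00195595]), 'joint_efforts': array([ -1.48365743, -49.65137601, -30.35131574,  -0.56114629,
         0.45539293,   0.06299888]), 'eef_pos': array([527.00979275, 192.93777258, 224.04315491]), 'tcp_rot': array([ 3.14077695e+00,  1.90470257e-03, -3.04065905e+00]), 'contact_force': array([0.4552395 , 3.23132665, 4.85765128]), 'wrist_torque': array([0.33573584, 0.02956667, 0.05721514]), 'opening': 0.46301503773077873}
```

View pics/m4.png

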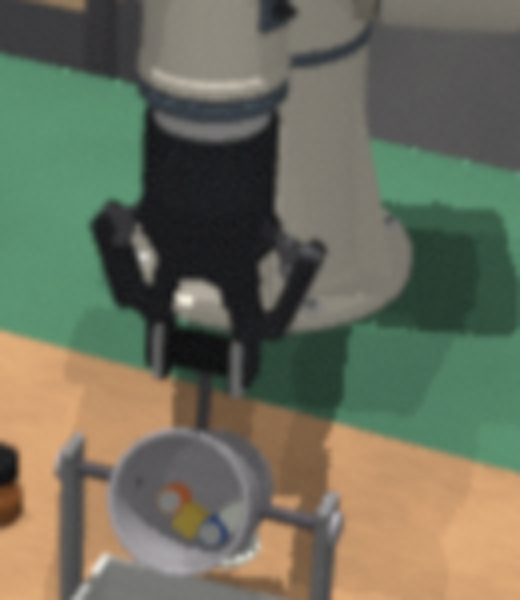

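The cup follows, and the roller stays between the pads (crop 155–245, 355). All four parts are still in the cup. Forces are small, so I'm tipping on.

Request:
play_rows([
  [255, [-0.4, 0, 0], [0, 0, 0]],
  [255, [-1.2, 0, 0.03], [0, 0, 0]],
  [255, [-2.19, 0, 0.16], [0, 0, 0]],
  [255, [-3.27, 0, 0.42], [0, 0, 0]],
  [255, [-4.3, 0, 0.79], [0, 0, 0]],
  [255, [-5.29, 0, 1.28], [0, 0, 0]],
  [255, [-6.22, 0, 1.87], [0, 0, 0]],
  [255, [-7.08, 0, 2.56], [0, 0, 0]],
  [255, [-7.86, 0, 3.34], [0, 0, 0]],
  [255, [-8.49, 0, 4.12], [0, 0, 0]],
  [255, [-8.93, 0, 4.78], [0, 0, 0]],
  [255, [-9.14, 0, 5.13], [0, 0, 0]],
])

```text
clock: 5.43
eef_pos: [617.6, 202.7, 170.6]
tcp_rot: [3.14, 0.0, -3.041]
contact_force: [0.7, 6.7, 1.7]
opening: 0.46
```

Request:
play_rows([
  [255, [0, 0, 0], [0, 0, 0]],
  [255, [0, 0, 0], [0, 0, 0]],
  [255, [0, 0, 0], [0, 0, 0]],
  [255, [0, 0, 0], [0, 0, 0]],
  [255, [0, 0, 0], [0, 0, 0]],
  [255, [0, 0, 0], [0, 0, 0]],
])

```text
clock: 5.93
eef_pos: [617.3, 202.6, 171.3]
tcp_rot: [3.14, 0.001, -3.04]
contact_force: [2.2, 7.5, -0.5]
opening: 0.459
```

```bash
python3 - <<'E'
from h import *
s,_=grab_frame('scene');t,_=grab_frame('top')
b=cv2.resize(s[200:360,300:430],(488,600),interpolation=cv2.INTER_CUBIC)
a=cv2.resize(t[150:300,180:257],(308,600),interpolation=cv2.INTER_CUBIC)
cv2.imwrite('pics/m5.png',np.hstack([b,a])[:,:,::-1]); print(readout.sense())
E
```

```text
{'clock': 6.0333, 'qpos': array([ 3.14316922e-01,  4.48313904e-01,  1.63150240e+00,  1.22805882e-03,
        1.06077952e+00, -1.35827399e+00]), 'qvel': array([-0.00220353,  0.00047374,  0.00107989, -0.00018038, -0.00107986,
        0.00071686]), 'joint_efforts': array([-4.30746451e+00, -6.48564649e+01, -3.00856018e+01, -1.75585225e+00,
        1.12066224e+00,  3.68976826e-02]), 'eef_pos': array([617.30039235, 202.64414939, 171.29364412]), 'tcp_rot': array([ 3.14033422e+00,  7.47900322e-04, -3.04039753e+00]), 'contact_force': array([ 0.71810103,  7.17492042, -0.85308333]), 'wrist_torque': array([ 1.06626168, -0.20855191,  0.08868334]), 'opening': 0.4573863341030591}
```

View pics/m5.png

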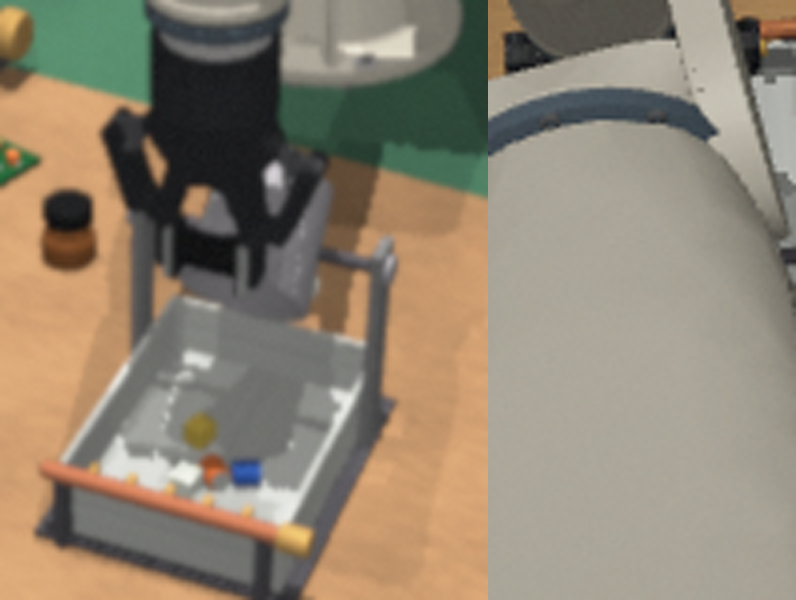

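All four parts lie in the tray (crop: yellow (200,430), white (185,475), orange (213,468), blue (246,473)). Swinging the cup back.

```bash
python3 -c "
from arc import *
rows(2.2,[2.14,2.04,1.92,1.8,1.68,1.56,1.44,1.33,1.23,1.15,1.11,1.1]);print();rows(1.1,[1.06,.98,.88,.77,.66,.54,.42,.3,.19,.09,.02,-.02])"|sed 's/np.float64//g'
```

```text
2.14 [(0.31), 0, (-0.52)]
2.04 [(0.89), 0, (-1.33)]
1.92 [(1.69), 0, (-2.23)]
1.8 [(2.59), 0, (-3.02)]
1.68 [(3.58), 0, (-3.7)]
1.56 [(4.65), 0, (-4.26)]
1.44 [(5.77), 0, (-4.68)]
1.33 [(6.84), 0, (-4.95)]
1.23 [(7.83), 0, (-5.09)]
1.15 [(8.63), 0, (-5.14)]
1.11 [(9.04), 0, (-5.13)]
1.1 [(9.14), 0, (-5.13)]

1.06 [(0.4), 0, (0.02)]
0.98 [(1.2), 0, (0.12)]
0.88 [(2.18), 0, (0.33)]
0.77 [(3.22), 0, (0.67)]
0.66 [(4.23), 0, (1.12)]
0.54 [(5.26), 0, (1.73)]
0.42 [(6.21), 0, (2.47)]
0.3 [(7.07), 0, (3.31)]
0.19 [(7.76), 0, (4.17)]
0.09 [(8.3), 0, (5.01)]
0.02 [(8.63), 0, (5.63)]
-0.02 [(8.8), 0, (6.0)]
```

Request:
play_rows([
  [255, [0.31, 0, -0.52], [0, 0, 0]],
  [255, [0.89, 0, -1.33], [0, 0, 0]],
  [255, [1.69, 0, -2.23], [0, 0, 0]],
  [255, [2.59, 0, -3.02], [0, 0, 0]],
  [255, [3.58, 0, -3.7], [0, 0, 0]],
  [255, [4.65, 0, -4.26], [0, 0, 0]],
  [255, [5.77, 0, -4.68], [0, 0, 0]],
  [255, [6.84, 0, -4.95], [0, 0, 0]],
  [255, [7.83, 0, -5.09], [0, 0, 0]],
  [255, [8.63, 0, -5.14], [0, 0, 0]],
  [255, [9.04, 0, -5.13], [0, 0, 0]],
  [255, [9.14, 0, -5.13], [0, 0, 0]],
])

```text
clock: 7.03
eef_pos: [525.9, 192.8, 224.0]
tcp_rot: [3.141, 0.002, -3.04]
contact_force: [0.0, 4.2, 7.2]
opening: 0.463
```

Request:
play_rows([
  [255, [0.4, 0, 0.02], [0, 0, 0]],
  [255, [1.2, 0, 0.12], [0, 0, 0]],
  [255, [2.18, 0, 0.33], [0, 0, 0]],
  [255, [3.22, 0, 0.67], [0, 0, 0]],
  [255, [4.23, 0, 1.12], [0, 0, 0]],
  [255, [5.26, 0, 1.73], [0, 0, 0]],
  [255, [6.21, 0, 2.47], [0, 0, 0]],
  [255, [7.07, 0, 3.31], [0, 0, 0]],
  [255, [7.76, 0, 4.17], [0, 0, 0]],
  [255, [8.3, 0, 5.01], [0, 0, 0]],
  [255, [8.63, 0, 5.63], [0, 0, 0]],
  [255, [8.8, 0, 5.95], [0, 0, 0]],
])

```text
clock: 8.03
eef_pos: [439.6, 183.7, 165.5]
tcp_rot: [-3.141, 0.003, -3.04]
contact_force: [-9.7, -6.6, 58.3]
opening: 0.461
```

Request:
play_rows([
  [255, [0, 0, 0.05], [0, 0, 0]],
  [255, [0, 0, 0.05], [0, 0, 0]],
  [255, [0, 0, 0.05], [0, 0, 0]],
])

```text
clock: 8.28
eef_pos: [439.6, 183.6, 165.8]
tcp_rot: [-3.141, 0.003, -3.04]
contact_force: [-8.8, -3.7, 35.7]
opening: 0.46
```

```bash
python3 - <<'E'
from h import *
s,_=grab_frame('scene')
b=cv2.resize(s[200:360,300:430],(488,600),interpolation=cv2.INTER_CUBIC)
cv2.imwrite('pics/m6.png',b[:,:,::-1]); x=readout.sense();print(x['eef_pos'],x['contact_force'],x['clock'])
E
```

```text
[439.57713381 183.61095834 165.81683596] [-9.16744136 -3.08475752 35.71920806] 8.3333
```

View pics/m6.png

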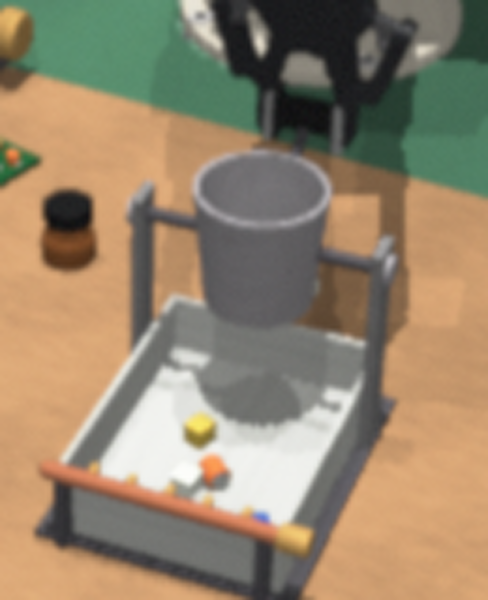

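The cup is upright against its stop (36 N of reaction) and all parts are in the tray. The blue one rolled to the far wall at crop (262,518), still inside. Releasing, rising and going over to the valve.

Request:
play_rows([
  [255, [0, 0, -0.15], [0, 0, 0]],
  [90, [0, 0, -0.15], [0, 0, 0]],
  [60, [0, 0, -0.15], [0, 0, 0]],
  [0, [0, 0, -0.15], [0, 0, 0]],
  [0, [0, 0, -0.15], [0, 0, 0]],
  [0, [0, 0, -0.15], [0, 0, 0]],
  [0, [0, 0, -2], [0, 0, 0]],
  [0, [0, 0, -4.5], [0, 0, 0]],
  [0, [0, 0, -7], [0, 0, 0]],
  [0, [0, 0, -9.5], [0, 0, 0]],
  [0, [0, 0, -9.5], [0, 0, 0]],
  [0, [0, 0, -9.5], [0, 0, 0]],
])

```text
clock: 9.33
eef_pos: [438.8, 183.8, 259.2]
tcp_rot: [3.141, 0.003, -3.04]
contact_force: [0.3, -0.3, -0.6]
opening: 0.999
```

Request:
play_rows([
  [0, [-0.4, -1.7, 0], [0, 0, 0]],
  [0, [-1.2, -5, 0], [0, 0, 0]],
  [0, [-2, -8.5, 0], [0, 0, 0]],
  [0, [-2.9, -12, 0], [0, 0, 0]],
  [0, [-3.75, -15.5, 0], [0, 0, 0]],
  [0, [-4.6, -19, 0], [0, 0, 0]],
  [0, [-5.45, -22.5, 0], [0, 0, 0]],
  [0, [-6.3, -26, 0], [0, 0, 0]],
  [0, [-7.1, -29.5, 0], [0, 0, 0]],
  [0, [-7.8, -32.5, 0], [0, 0, 0]],
  [0, [-8.3, -34.3, 0], [0, 0, 0]],
  [0, [-8.3, -34.3, 0], [0, 0, 0]],
])

```text
clock: 10.33
eef_pos: [555.6, -152.6, 256.3]
tcp_rot: [-3.141, -0.002, -3.043]
contact_force: [-0.7, -0.2, 0.3]
opening: 1.0
```

Request:
play_rows([
  [0, [0, 0, 0], [0, 0, 0]],
  [0, [0, 0, 0], [0, 0, 0]],
  [0, [0, 0, 0], [0, 0, 0]],
])

```text
clock: 10.58
eef_pos: [554.7, -148.2, 257.5]
tcp_rot: [3.141, -0.001, -3.04]
contact_force: [-0.4, 0.5, 0.6]
opening: 0.998
```

```bash
python3 - <<'E'
from h import *
s,_=grab_frame('scene')
b=cv2.resize(s[130:300,180:320],(494,600),interpolation=cv2.INTER_CUBIC)
cv2.imwrite('pics/v1.png',b[:,:,::-1]); cv2.imwrite('pics/v1s.png',s[:,:,::-1]); x=readout.sense();print(x['eef_pos'],x['contact_force'],x['clock'],x['qpos'])
E
```

```text
[ 554.85609854 -148.17107507  257.83806234] [-0.34406968  0.08118055  1.20654603] 10.6333 [-2.63675445e-01  2.50233142e-01  1.71478510e+00  1.97373556e-04
  1.17744081e+00 -1.93694793e+00]
```

View pics/v1.png

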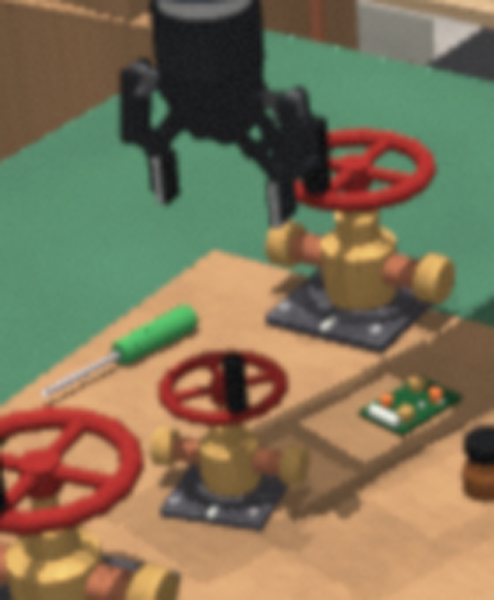

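View pics/v1s.png

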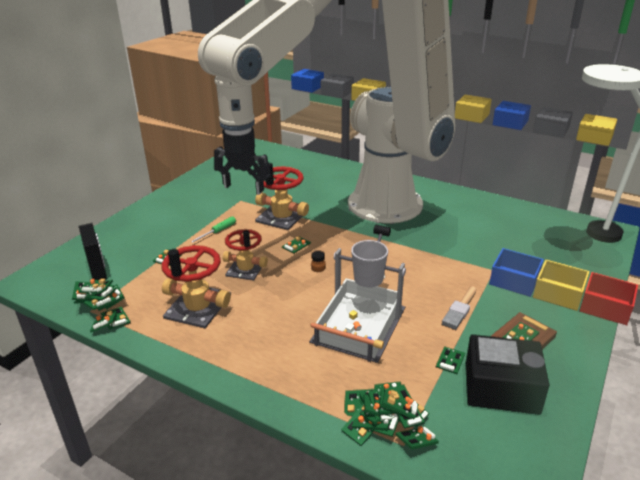

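Request:
play_rows([
  [0, [-0.24, -0.15, 2], [0, 0, 0]],
  [0, [-0.24, -0.15, 4.5], [0, 0, 0]],
  [0, [-0.24, -0.15, 7], [0, 0, 0]],
  [0, [-0.24, -0.15, 9], [0, 0, 0]],
  [0, [-0.24, -0.15, 9], [0, 0, 0]],
  [0, [-0.24, -0.15, 9], [0, 0, 0]],
  [0, [-0.24, -0.15, 9], [0, 0, 0]],
])

```text
clock: 11.22
eef_pos: [558.5, -150.2, 169.5]
tcp_rot: [-3.141, 0.001, -3.04]
contact_force: [-0.1, -0.3, 0.2]
opening: 0.999
```

```bash
python3 - <<'E'
from h import *
s,_=grab_frame('scene')
b=cv2.resize(s[170:290,195:295],(500,600),interpolation=cv2.INTER_CUBIC)
x=readout.sense();e=x['eef_pos'];print(e,x['contact_force'],x['clock'])
for p in(e,e+[0,0,13],[557.3,-149.4,127],[557.3,-149.4,150]): print((proj('scene',p)-[195,170])*5)
cv2.imwrite('pics/v2.png',b[:,:,::-1])
E
```

```text
[ 558.83922247 -150.45383285  169.91098329] [ 0.0771829   0.05643773 -0.32362533] 11.2667
[249.6358689  273.60459786]
[247.64334152 252.15609704]
[259.43058446 342.19062467]
[256.02537713 305.24110558]
```

View pics/v2.png

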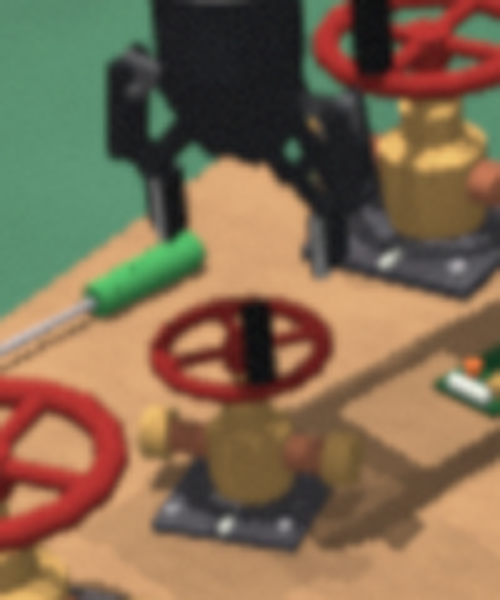

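The predicted grip position (259,342) matches the image (257,342), and the fingers straddle it. Descending and gripping.

Request:
play_rows([
  [0, [0.1, 0.1, 2], [0, 0, 0]],
  [0, [0.1, 0.1, 4], [0, 0, 0]],
  [0, [0.1, 0.1, 5.6], [0, 0, 0]],
  [60, [0.1, 0.1, 5.6], [0, 0, 0]],
  [120, [0.1, 0.1, 5.6], [0, 0, 0]],
  [160, [0.1, 0.1, 5.6], [0, 0, 0]],
  [190, [0.1, 0.1, 5.6], [0, 0, 0]],
  [220, [0.1, 0.1, 5.6], [0, 0, 0]],
  [255, [0.1, 0.1, 5.6], [0, 0, 0]],
  [255, [0.1, 0.1, 5.6], [0, 0, 0]],
  [255, [0.1, 0.1, 5.6], [0, 0, 0]],
  [255, [0.1, 0.1, 5.6], [0, 0, 0]],
], squeeze=50)

```text
clock: 12.27
eef_pos: [557.3, -150.1, 113.5]
tcp_rot: [-3.141, 0.001, -3.04]
contact_force: [-2.2, -0.3, 6.7]
opening: 0.195
```

```bash
python3 - <<'E'
from h import *
s,_=grab_frame('scene')
b=cv2.resize(s[170:290,195:295],(500,600),interpolation=cv2.INTER_CUBIC)
x=readout.sense();e=x['eef_pos'];print(e,x['contact_force'],x['clock'],x['opening']*85, x['wrist_torque'])
cv2.imwrite('pics/v3.png',b[:,:,::-1])
# valve frame: wheel centre + mark
m=plane('scene',195+226/5,170+524/5,8); print('mark',m)
for C in((529.5,-184.5),): print(np.degrees(np.arctan2(e[1]-C[1],e[0]-C[0])),np.hypot(e[1]-C[1],e[0]-C[0]),'mark ang',np.degrees(np.arctan2(m[1]-C[1],m[0]-C[0])))
E
```

```text
[ 557.33482624 -150.12643537  113.55531604] [-1.94679409 -0.52914359  6.9637993 ] 12.3167 16.92423035062305 [-0.13193714  0.37068952  0.05173275]
mark [ 570.56353524 -173.79554534    8.        ]
51.00033982737089 44.23030066677712 mark ang 14.610720338796233
```

View pics/v3.png

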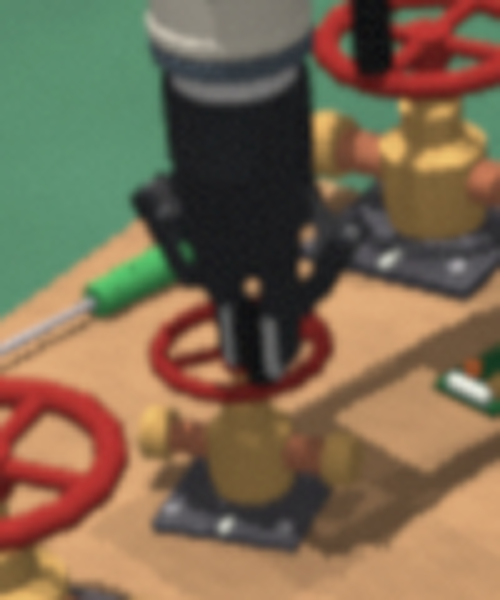

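The grip is held: opening 17 mm, and the TCP is 44.2 mm from the measured axis. The mark lies at about 15–18°, so the wheel stands at ≈36°+360°, about 6.9 rad. Turning clockwise, I start with a short arc to check the forces.

```bash
cat > wheel.py <<'E'
from h import *
PSI=3.2428
def rows(C,Rr,a0,angs,start=None):
    C=np.array(C); f=lambda a: np.array([*(C+Rr*np.array([np.cos(np.radians(a)),np.sin(np.radians(a))])),0])
    s=f(a0) if start is None else np.array([*start,0])
    for a in angs: 
        d=todelta(s,PSI,f(a)); print(a,[float(round(d[0],2)),float(round(d[1],2)),0])
E
python3 -c "
from wheel import *
rows((529,-185.1),45,51,[48,43,36,29,22,15,11,11])"
```

```text
48 [-0.16, -0.17, 0]
43 [-0.41, -0.47, 0]
36 [-0.72, -0.93, 0]
29 [-0.97, -1.42, 0]
22 [-1.15, -1.94, 0]
15 [-1.27, -2.47, 0]
11 [-1.31, -2.79, 0]
11 [-1.31, -2.79, 0]
```

Request:
play_rows([
  [255, [-0.16, -0.17, 0], [0, 0, 0]],
  [255, [-0.41, -0.47, 0], [0, 0, 0]],
  [255, [-0.72, -0.93, 0], [0, 0, 0]],
  [255, [-0.97, -1.42, 0], [0, 0, 0]],
  [255, [-1.15, -1.94, 0], [0, 0, 0]],
  [255, [-1.27, -2.47, 0], [0, 0, 0]],
  [255, [-1.31, -2.79, 0], [0, 0, 0]],
  [255, [-1.31, -2.79, 0], [0, 0, 0]],
])

```text
clock: 12.98
eef_pos: [573.9, -176.8, 113.6]
tcp_rot: [-3.141, 0.002, -3.041]
contact_force: [0.0, -1.5, 5.7]
opening: 0.197
```

```bash
python3 -c "
from wheel import *
x=readout.sense();print(x['eef_pos'],x['contact_force'],x['opening']*85)
C=np.array((529,-185.1));f=lambda a:C+45*np.array([np.cos(np.radians(a)),np.sin(np.radians(a))]);print('cmd',f(11))
rows((529,-185.1),45,11,[7,-1,-10,-19,-28,-37,-46,-55,-64,-73,-79,-79])"
```

```text
[ 573.85802131 -176.84730113  113.57699479] [ 0.02139672 -1.52421999  5.65831423] 16.733182516376207
cmd [ 573.17322326 -176.51359521]
7 [-0.02, -0.31, 0]
-1 [0.01, -0.94, 0]
-10 [0.15, -1.63, 0]
-19 [0.4, -2.3, 0]
-28 [0.74, -2.91, 0]
-37 [1.18, -3.47, 0]
-46 [1.7, -3.94, 0]
-55 [2.29, -4.34, 0]
-64 [2.93, -4.63, 0]
-73 [3.61, -4.82, 0]
-79 [4.07, -4.89, 0]
-79 [4.07, -4.89, 0]
```

The side forces are negligible, so the circle is right. Continuing.

Request:
play_rows([
  [255, [-0.02, -0.31, 0], [0, 0, 0]],
  [255, [0.01, -0.94, 0], [0, 0, 0]],
  [255, [0.15, -1.63, 0], [0, 0, 0]],
  [255, [0.4, -2.3, 0], [0, 0, 0]],
  [255, [0.74, -2.91, 0], [0, 0, 0]],
  [255, [1.18, -3.47, 0], [0, 0, 0]],
  [255, [1.7, -3.94, 0], [0, 0, 0]],
  [255, [2.29, -4.34, 0], [0, 0, 0]],
  [255, [2.93, -4.63, 0], [0, 0, 0]],
  [255, [3.61, -4.82, 0], [0, 0, 0]],
  [255, [4.07, -4.89, 0], [0, 0, 0]],
  [255, [4.07, -4.89, 0], [0, 0, 0]],
])

```text
clock: 13.98
eef_pos: [537.3, -230.1, 113.6]
tcp_rot: [-3.14, 0.002, -3.041]
contact_force: [-1.7, -3.4, 6.6]
opening: 0.196
```

```bash
python3 -c "
from wheel import *
x=readout.sense();print(x['eef_pos'],x['contact_force'],x['opening']*85)
C=np.array((529,-185.1));f=lambda a:C+45*np.array([np.cos(np.radians(a)),np.sin(np.radians(a))]);print('cmd',f(-79))
rows((529,-185.1),45,-79,[-83,-91,-102,-114,-126,-138,-150,-162,-174,-184,-189,-189]);print()
rows((529,-185.1),45,-189,[-193,-201,-212,-224,-236,-248,-260,-272,-284,-294,-299,-299])"
```

```text
[ 537.34673392 -230.11651446  113.56936956] [-1.66806342 -3.36309116  6.55611296] 16.643279762889286
cmd [ 537.58640479 -229.27322326]
-83 [0.31, -0.02, 0]
-91 [0.94, 0.01, 0]
-102 [1.78, 0.2, 0]
-114 [2.64, 0.58, 0]
-126 [3.41, 1.13, 0]
-138 [4.04, 1.82, 0]
-150 [4.51, 2.64, 0]
-162 [4.81, 3.53, 0]
-174 [4.91, 4.47, 0]
-184 [4.84, 5.25, 0]
-189 [4.76, 5.63, 0]
-189 [4.76, 5.63, 0]

-193 [-0.09, 0.3, 0]
-201 [-0.33, 0.88, 0]
-212 [-0.79, 1.61, 0]
-224 [-1.45, 2.29, 0]
-236 [-2.22, 2.82, 0]
-248 [-3.1, 3.17, 0]
-260 [-4.02, 3.34, 0]
-272 [-4.96, 3.31, 0]
-284 [-5.87, 3.08, 0]
-294 [-6.59, 2.76, 0]
-299 [-6.92, 2.55, 0]
-299 [-6.92, 2.55, 0]
```

Request:
play_rows([
  [255, [0.31, -0.02, 0], [0, 0, 0]],
  [255, [0.94, 0.01, 0], [0, 0, 0]],
  [255, [1.78, 0.2, 0], [0, 0, 0]],
  [255, [2.64, 0.58, 0], [0, 0, 0]],
  [255, [3.41, 1.13, 0], [0, 0, 0]],
  [255, [4.04, 1.82, 0], [0, 0, 0]],
  [255, [4.51, 2.64, 0], [0, 0, 0]],
  [255, [4.81, 3.53, 0], [0, 0, 0]],
  [255, [4.91, 4.47, 0], [0, 0, 0]],
  [255, [4.84, 5.25, 0], [0, 0, 0]],
  [255, [4.76, 5.63, 0], [0, 0, 0]],
  [255, [4.76, 5.63, 0], [0, 0, 0]],
])

```text
clock: 14.98
eef_pos: [485.4, -177.6, 113.5]
tcp_rot: [-3.14, 0.003, -3.04]
contact_force: [3.9, 1.2, 7.5]
opening: 0.195
```

Request:
play_rows([
  [255, [-0.09, 0.3, 0], [0, 0, 0]],
  [255, [-0.33, 0.88, 0], [0, 0, 0]],
  [255, [-0.79, 1.61, 0], [0, 0, 0]],
  [255, [-1.45, 2.29, 0], [0, 0, 0]],
  [255, [-2.22, 2.82, 0], [0, 0, 0]],
  [255, [-3.1, 3.17, 0], [0, 0, 0]],
  [255, [-4.02, 3.34, 0], [0, 0, 0]],
  [255, [-4.96, 3.31, 0], [0, 0, 0]],
  [255, [-5.87, 3.08, 0], [0, 0, 0]],
  [255, [-6.59, 2.76, 0], [0, 0, 0]],
  [255, [-6.92, 2.55, 0], [0, 0, 0]],
  [255, [-6.92, 2.55, 0], [0, 0, 0]],
])

```text
clock: 15.98
eef_pos: [551.5, -146.3, 113.5]
tcp_rot: [-3.14, 0.002, -3.04]
contact_force: [1.5, -2.9, 9.8]
opening: 0.198
```

```bash
python3 -c "
from wheel import *
x=readout.sense();e=x['eef_pos'];print(e,x['contact_force'],x['opening']*85)
C=np.array((529,-185.1));print(np.degrees(np.arctan2(*(e[:2]-C)[::-1])),np.hypot(*(e[:2]-C)))
rows((529,-185.1),45,-299,[-302,-307,-312,-317,-322,-327,-331,-334,-336,-336])
print();rows((529,-185.1),45,-336,[-337,-338,-339,-340,-341,-342,-343,-344,-345,-346,-347,-348])"
```

```text
[ 551.49118456 -146.29269393  113.50715955] [ 1.5271111  -2.94296828  9.83453718] 16.846837910642897
59.9051100779776 44.85376670158475
-302 [-0.19, -0.14, 0]
-307 [-0.49, -0.39, 0]
-312 [-0.77, -0.67, 0]
-317 [-1.02, -0.97, 0]
-322 [-1.24, -1.3, 0]
-327 [-1.43, -1.64, 0]
-331 [-1.57, -1.92, 0]
-334 [-1.66, -2.14, 0]
-336 [-1.71, -2.29, 0]
-336 [-1.71, -2.29, 0]

-337 [-0.02, -0.07, 0]
-338 [-0.05, -0.15, 0]
-339 [-0.07, -0.23, 0]
-340 [-0.09, -0.3, 0]
-341 [-0.11, -0.38, 0]
-342 [-0.12, -0.45, 0]
-343 [-0.14, -0.53, 0]
-344 [-0.15, -0.61, 0]
-345 [-0.17, -0.69, 0]
-346 [-0.18, -0.76, 0]
-347 [-0.19, -0.84, 0]
-348 [-0.2, -0.92, 0]
```

Now at 60°, and the stop is expected near 15–18° (−344° unrolled). Approaching and creeping.

Request:
play_rows([
  [255, [-0.19, -0.14, 0], [0, 0, 0]],
  [255, [-0.49, -0.39, 0], [0, 0, 0]],
  [255, [-0.77, -0.67, 0], [0, 0, 0]],
  [255, [-1.02, -0.97, 0], [0, 0, 0]],
  [255, [-1.24, -1.3, 0], [0, 0, 0]],
  [255, [-1.43, -1.64, 0], [0, 0, 0]],
  [255, [-1.57, -1.92, 0], [0, 0, 0]],
  [255, [-1.66, -2.14, 0], [0, 0, 0]],
  [255, [-1.71, -2.29, 0], [0, 0, 0]],
  [255, [-1.71, -2.29, 0], [0, 0, 0]],
])

```text
clock: 16.82
eef_pos: [570.5, -166.8, 113.5]
tcp_rot: [-3.141, 0.002, -3.041]
contact_force: [0.8, 1.0, 8.6]
opening: 0.198
```

Request:
play_rows([
  [255, [-0.02, -0.07, 0], [0, 0, 0]],
  [255, [-0.05, -0.15, 0], [0, 0, 0]],
  [255, [-0.07, -0.23, 0], [0, 0, 0]],
  [255, [-0.09, -0.3, 0], [0, 0, 0]],
  [255, [-0.09, -0.3, 0], [0, 0, 0]],
])

```text
clock: 17.23
eef_pos: [571.6, -169.4, 113.5]
tcp_rot: [-3.141, 0.002, -3.041]
contact_force: [1.0, 1.2, 7.9]
opening: 0.197
```

```bash
cat > st.py <<'E'
from wheel import *
x=readout.sense();e=x['eef_pos'];print(e,x['contact_force'],x['opening']*85,x['clock'])
C=np.array((529,-185.1));a=np.arctan2(*(e[:2]-C)[::-1]);print(np.degrees(a),np.hypot(*(e[:2]-C)),'tangential ccw F',-x['contact_force'][0]*np.sin(a)+x['contact_force'][1]*np.cos(a))
E
python3 st.py
```

```text
[ 571.62454019 -169.44006859  113.5236536 ] [0.98245503 1.2099113  7.86816221] 16.710106220020876 17.2333
20.17294757832462 45.410184744104086 tangential ccw F 0.7968858663000136
```

Request:
play_rows([
  [255, [-0.02, -0.08, 0], [0, 0, 0]],
  [255, [-0.03, -0.15, 0], [0, 0, 0]],
  [255, [-0.05, -0.23, 0], [0, 0, 0]],
  [255, [-0.05, -0.23, 0], [0, 0, 0]],
])

```text
clock: 17.57
eef_pos: [572.4, -171.7, 113.5]
tcp_rot: [-3.141, 0.002, -3.041]
contact_force: [1.3, 1.2, 8.5]
opening: 0.199
```

```bash
python3 st.py
```

```text
[ 572.4428734  -171.69575274  113.53309041] [1.27191996 1.15023788 8.49049561] 16.938558245224907 17.5667
17.14754835434086 45.46379981475523 tangential ccw F 0.7241037713518697
```

Still free at 17°. I'll creep on by about 3°.

Request:
play_rows([
  [255, [-0.01, -0.08, 0], [0, 0, 0]],
  [255, [-0.03, -0.15, 0], [0, 0, 0]],
  [255, [-0.04, -0.23, 0], [0, 0, 0]],
  [255, [-0.04, -0.23, 0], [0, 0, 0]],
])

```text
clock: 17.9
eef_pos: [573.1, -173.8, 113.5]
tcp_rot: [-3.141, 0.002, -3.041]
contact_force: [0.9, 2.3, 9.4]
opening: 0.2
```

```bash
python3 st.py
```

```text
[ 573.08916716 -173.84102384  113.54671987] [0.91991899 2.3266684  9.37428023] 16.973764036122184 17.9
14.325364352458639 45.504057011988465 tangential ccw F 2.026709971849056
```

Request:
play_rows([
  [255, [-0.01, -0.08, 0], [0, 0, 0]],
  [255, [-0.02, -0.15, 0], [0, 0, 0]],
  [255, [-0.03, -0.23, 0], [0, 0, 0]],
  [255, [-0.03, -0.23, 0], [0, 0, 0]],
])

```text
clock: 18.23
eef_pos: [573.1, -174.1, 113.5]
tcp_rot: [3.139, 0.001, -3.041]
contact_force: [0.8, 12.6, 12.1]
opening: 0.2
```

```bash
python3 st.py
```

```text
[ 573.10109051 -174.11676943  113.47820264] [ 0.79792597 12.59601459 12.11102915] 16.98008970199414 18.2333
13.984824225962853 45.448185199632434 tangential ccw F 12.029835126231362
```

Firm resistance at 14°: the force rose to 12 N while the TCP stood still, against about 2 N of running friction. I push a little more to make sure it is the stop.

Request:
play_rows([
  [255, [0, -0.1, 0], [0, 0, 0]],
  [255, [0, -0.2, 0], [0, 0, 0]],
  [255, [0, -0.2, 0], [0, 0, 0]],
  [255, [0, -0.2, 0], [0, 0, 0]],
])

```text
clock: 18.57
eef_pos: [573.1, -174.4, 113.4]
tcp_rot: [3.136, 0.001, -3.042]
contact_force: [0.3, 20.0, 14.7]
opening: 0.194
```

```bash
python3 st.py; python3 - <<'E'
from h import *
s,_=grab_frame('scene'); b=cv2.resize(s[170:290,195:295],(500,600),interpolation=cv2.INTER_CUBIC); cv2.imwrite('pics/v4.png',b[:,:,::-1])
E
```

```text
[ 573.10626552 -174.38563024  113.4289706 ] [ 0.32690685 20.00194265 14.68746866] 16.507463370413294 18.5667
13.653912855899215 45.3889896103132 tangential ccw F 19.359505467037945
```

View pics/v4.png

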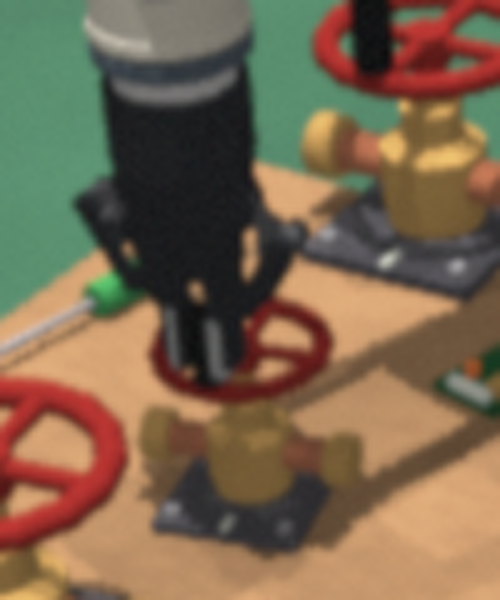

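The stop is confirmed: 20 N with only 0.3 mm more travel. The crank grip stands over the white mark (crop (205,375) above mark (226,524)). A refit of the circle from the TCP readings gives centre (529.5,−185.6), r = 45.1 and stop angle ≈15°. Next are the rows for two turns counter-clockwise.

```bash
python3 -c "
from wheel import *
C=(529.5,-185.6); o=np.array([4,12,23,35,47,59,71,83,95,107,116,120])
rows(C,45,15,o+15,start=(573.4,-178.4));print()
rows(C,45,135,o+135);print();rows(C,45,255,o+255);print();rows(C,45,15,o+15)"
```

```text
19 [0.06, 0.75, 0]
27 [0.24, 1.35, 0]
38 [0.63, 2.13, 0]
50 [1.21, 2.86, 0]
62 [1.94, 3.47, 0]
74 [2.77, 3.91, 0]
86 [3.67, 4.16, 0]
98 [4.61, 4.22, 0]
110 [5.54, 4.09, 0]
122 [6.43, 3.76, 0]
131 [7.03, 3.4, 0]
135 [7.28, 3.21, 0]

139 [0.24, -0.21, 0]
147 [0.66, -0.67, 0]
158 [1.14, -1.39, 0]
170 [1.49, -2.26, 0]
182 [1.65, -3.19, 0]
194 [1.61, -4.13, 0]
206 [1.38, -5.04, 0]
218 [0.96, -5.89, 0]
230 [0.38, -6.62, 0]
242 [-0.34, -7.23, 0]
251 [-0.96, -7.57, 0]
255 [-1.25, -7.69, 0]

259 [-0.3, -0.1, 0]
267 [-0.91, -0.24, 0]
278 [-1.77, -0.29, 0]
290 [-2.7, -0.16, 0]
302 [-3.58, 0.17, 0]
314 [-4.38, 0.67, 0]
326 [-5.06, 1.33, 0]
338 [-5.58, 2.11, 0]
350 [-5.93, 2.98, 0]
362 [-6.09, 3.91, 0]
371 [-6.08, 4.61, 0]
375 [-6.04, 4.93, 0]

19 [0.06, 0.31, 0]
27 [0.25, 0.91, 0]
38 [0.63, 1.68, 0]
50 [1.22, 2.42, 0]
62 [1.94, 3.02, 0]
74 [2.77, 3.46, 0]
86 [3.68, 3.71, 0]
98 [4.61, 3.78, 0]
110 [5.55, 3.64, 0]
122 [6.43, 3.32, 0]
131 [7.04, 2.96, 0]
135 [7.29, 2.77, 0]
```

Request:
play_rows([
  [255, [0.06, 0.75, 0], [0, 0, 0]],
  [255, [0.24, 1.35, 0], [0, 0, 0]],
  [255, [0.63, 2.13, 0], [0, 0, 0]],
  [255, [1.21, 2.86, 0], [0, 0, 0]],
  [255, [1.94, 3.47, 0], [0, 0, 0]],
  [255, [2.77, 3.91, 0], [0, 0, 0]],
  [255, [3.67, 4.16, 0], [0, 0, 0]],
  [255, [4.61, 4.22, 0], [0, 0, 0]],
  [255, [5.54, 4.09, 0], [0, 0, 0]],
  [255, [6.43, 3.76, 0], [0, 0, 0]],
  [255, [7.03, 3.4, 0], [0, 0, 0]],
  [255, [7.28, 3.21, 0], [0, 0, 0]],
])

```text
clock: 19.62
eef_pos: [497.7, -154.1, 113.5]
tcp_rot: [-3.14, 0.003, -3.041]
contact_force: [2.0, 2.0, 9.1]
opening: 0.197
```

Request:
play_rows([
  [255, [0.24, -0.21, 0], [0, 0, 0]],
  [255, [0.66, -0.67, 0], [0, 0, 0]],
  [255, [1.14, -1.39, 0], [0, 0, 0]],
  [255, [1.49, -2.26, 0], [0, 0, 0]],
  [255, [1.65, -3.19, 0], [0, 0, 0]],
  [255, [1.61, -4.13, 0], [0, 0, 0]],
  [255, [1.38, -5.04, 0], [0, 0, 0]],
  [255, [0.96, -5.89, 0], [0, 0, 0]],
  [255, [0.38, -6.62, 0], [0, 0, 0]],
  [255, [-0.34, -7.23, 0], [0, 0, 0]],
  [255, [-0.96, -7.57, 0], [0, 0, 0]],
  [255, [-1.25, -7.69, 0], [0, 0, 0]],
])

```text
clock: 20.62
eef_pos: [518.3, -229.4, 113.5]
tcp_rot: [-3.141, 0.001, -3.041]
contact_force: [-2.2, 0.4, 11.7]
opening: 0.197
```

Request:
play_rows([
  [255, [-0.3, -0.1, 0], [0, 0, 0]],
  [255, [-0.91, -0.24, 0], [0, 0, 0]],
  [255, [-1.77, -0.29, 0], [0, 0, 0]],
  [255, [-2.7, -0.16, 0], [0, 0, 0]],
  [255, [-3.58, 0.17, 0], [0, 0, 0]],
  [255, [-4.38, 0.67, 0], [0, 0, 0]],
  [255, [-5.06, 1.33, 0], [0, 0, 0]],
  [255, [-5.58, 2.11, 0], [0, 0, 0]],
  [255, [-5.93, 2.98, 0], [0, 0, 0]],
  [255, [-6.09, 3.91, 0], [0, 0, 0]],
  [255, [-6.08, 4.61, 0], [0, 0, 0]],
  [255, [-6.04, 4.93, 0], [0, 0, 0]],
])

```text
clock: 21.62
eef_pos: [573.1, -173.6, 113.5]
tcp_rot: [-3.14, 0.002, -3.04]
contact_force: [-0.8, -2.3, 8.7]
opening: 0.192
```

```bash
sed -i 's/(529,-185.1)/(529.5,-185.6)/' st.py; python3 st.py; python3 - <<'E'
from h import *
s,_=grab_frame('scene'); b=cv2.resize(s[170:290,195:295],(500,600),interpolation=cv2.INTER_CUBIC); cv2.imwrite('pics/v5.png',b[:,:,::-1])
E
```

```text
[ 573.12077012 -173.57608947  113.5209256 ] [-0.79205847 -2.29658045  8.74847325] 16.319158157861853 21.6167
15.410680412282966 45.24760778867236 tangential ccw F -2.003530624114319
```

View pics/v5.png

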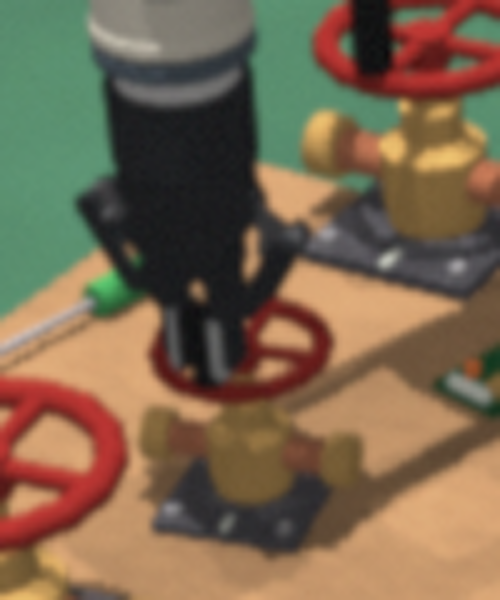

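One full turn is open. The grip is still held, back over the mark at (205,375), with the TCP at 15.4°. Now the second turn.

Request:
play_rows([
  [255, [0.06, 0.31, 0], [0, 0, 0]],
  [255, [0.25, 0.91, 0], [0, 0, 0]],
  [255, [0.63, 1.68, 0], [0, 0, 0]],
  [255, [1.22, 2.42, 0], [0, 0, 0]],
  [255, [1.94, 3.02, 0], [0, 0, 0]],
  [255, [2.77, 3.46, 0], [0, 0, 0]],
  [255, [3.68, 3.71, 0], [0, 0, 0]],
  [255, [4.61, 3.78, 0], [0, 0, 0]],
  [255, [5.55, 3.64, 0], [0, 0, 0]],
  [255, [6.43, 3.32, 0], [0, 0, 0]],
  [255, [7.04, 2.96, 0], [0, 0, 0]],
  [255, [7.29, 2.77, 0], [0, 0, 0]],
])

```text
clock: 22.67
eef_pos: [497.7, -154.1, 113.5]
tcp_rot: [-3.14, 0.003, -3.041]
contact_force: [2.3, 1.0, 8.6]
opening: 0.196
```

Request:
play_rows([
  [255, [0.24, -0.21, 0], [0, 0, 0]],
  [255, [0.66, -0.67, 0], [0, 0, 0]],
  [255, [1.14, -1.39, 0], [0, 0, 0]],
  [255, [1.49, -2.26, 0], [0, 0, 0]],
  [255, [1.65, -3.19, 0], [0, 0, 0]],
  [255, [1.61, -4.13, 0], [0, 0, 0]],
  [255, [1.38, -5.04, 0], [0, 0, 0]],
  [255, [0.96, -5.89, 0], [0, 0, 0]],
  [255, [0.38, -6.62, 0], [0, 0, 0]],
  [255, [-0.34, -7.23, 0], [0, 0, 0]],
  [255, [-0.96, -7.57, 0], [0, 0, 0]],
  [255, [-1.25, -7.69, 0], [0, 0, 0]],
])

```text
clock: 23.67
eef_pos: [518.3, -229.3, 113.4]
tcp_rot: [-3.141, 0.001, -3.041]
contact_force: [-2.0, -0.1, 13.4]
opening: 0.197
```

Request:
play_rows([
  [255, [-0.3, -0.1, 0], [0, 0, 0]],
  [255, [-0.91, -0.24, 0], [0, 0, 0]],
  [255, [-1.77, -0.29, 0], [0, 0, 0]],
  [255, [-2.7, -0.16, 0], [0, 0, 0]],
  [255, [-3.58, 0.17, 0], [0, 0, 0]],
  [255, [-4.38, 0.67, 0], [0, 0, 0]],
  [255, [-5.06, 1.33, 0], [0, 0, 0]],
  [255, [-5.58, 2.11, 0], [0, 0, 0]],
  [255, [-5.93, 2.98, 0], [0, 0, 0]],
  [255, [-6.09, 3.91, 0], [0, 0, 0]],
  [255, [-6.08, 4.61, 0], [0, 0, 0]],
  [255, [-6.04, 4.93, 0], [0, 0, 0]],
])

```text
clock: 24.67
eef_pos: [573.1, -173.5, 113.5]
tcp_rot: [-3.14, 0.002, -3.04]
contact_force: [-0.4, -2.3, 8.3]
opening: 0.193
```

Request:
play_rows([
  [255, [0, 0, 0], [0, 0, 0]],
  [255, [0, 0, 0], [0, 0, 0]],
  [255, [0, 0, 0], [0, 0, 0]],
  [255, [0, 0, 0], [0, 0, 0]],
])

```text
clock: 25.0
eef_pos: [573.0, -173.5, 113.5]
tcp_rot: [-3.141, 0.002, -3.04]
contact_force: [-0.2, 1.1, 10.2]
opening: 0.193
```

```bash
python3 st.py; python3 - <<'E'
from h import *
s,_=grab_frame('scene'); b=cv2.resize(s[170:290,195:295],(400,480),interpolation=cv2.INTER_CUBIC); a=cv2.resize(s[210:370,300:430],(390,480),interpolation=cv2.INTER_CUBIC)
cv2.imwrite('pics/v6.png',np.hstack([b,a])[:,:,::-1]); cv2.imwrite('pics/v6s.png',s[:,:,::-1])
x=readout.sense();print(x['qvel'])
E
```

```text
[ 573.01248173 -173.48330308  113.50799007] [-0.19668337  1.07441739 10.16793392] 16.38118565735103 25.0
15.560651185358516 45.16802420148429 tangential ccw F 1.0877987432053615
[ 7.26393337e-04  4.89692546e-04 -8.32053747e-04 -1.49183653e-03
  1.06221872e-03 -5.52979363e-05]
```

View pics/v6.png

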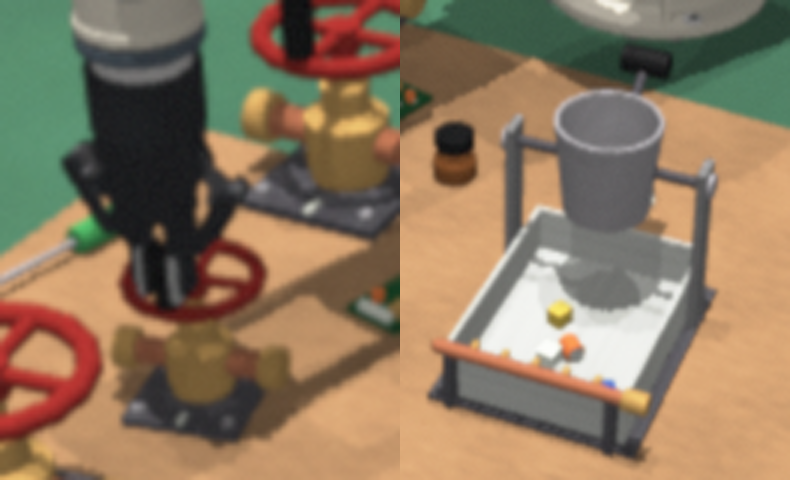

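View pics/v6s.png

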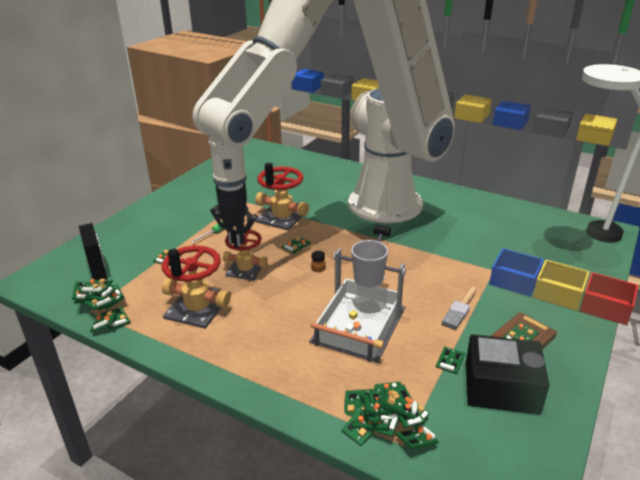

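The final view shows the grip held over the mark (crop (168,300)), the wheel within about 1° of two full turns from the stop, and everything still. The cup is upright and all four parts are inside the tray. The spool stands behind the tray where the scene camera never shows it. Handing in.

```bash
python3 -c "
from rig import r
print(r.sign_off())"
```

```text
the job is handed in; nothing more can be done
None
```

I handed the job in at about 25 s. As far as my checks could show, every step worked; the interface gave no verdict.

- **Cup:** I pinched the roller by its ends and tipped the cup to about 2.2 rad. All four parts dropped into the tray. I swung the cup back until it pressed on its upright stop with about 36 N. The last picture shows the cup upright and all four parts inside the tray; the blue one had rolled to the far wall.
- **Valve:** I worked on the smallest of the three valves. I turned its wheel about 396° clockwise, until the push rose from about 2 N to 20 N with almost no further travel. The crank grip then stood over the white mark, so I took that as the stop.
- **Two turns open:** I opened the wheel two full turns. The last reading was 15.6° against a stop at about 15°, so within about 1° of two turns (the tolerance is 11°). The arm was still, with the crank grip held at a commanded 50 N and a jaw opening of 16–17 mm.

**Not checked directly:**
- I did not measure the bystanders again at the end. The jar, screwdriver, boards and brush looked unmoved in the last picture.
- The scene camera does not show the spool, so I only know the gripper stayed well above it.
- The measured jaw opening of 16–17 mm is slightly under the 18 mm grip; I put this down to reading accuracy.

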